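# Seat a turned knob blank in a drilling jig

### The arm

A 6-joint arm with a two-finger parallel gripper is mounted at the origin on the work surface. World frame = base frame: x ahead of the robot, y to its left, z up, the work surface at z = 0. Lengths are in m, angles in rad, forces in N, time in s.
With the tool pointing down it reaches from about 0.3 to 0.775 m from the base axis. Payload 14.6 kg.
Tool frame: the origin (TCP) lies on the centre line of the jaws, within the pads' length; the fingertips stand 22 mm ahead of it and the grasp point (between the pads) lies 3 mm ahead of it (ctrl.tip_reach is the distance from the TCP to the fingertips, in m); z points along the fingers, y is the line along which they close (so a half turn about z gives the same grasp; the last joint's range is limited). The gripper opens to 94 mm and grips with 3 to 60 N. Pads are 16 mm wide; open, the fingers measure 119 mm over their backs; the gripper's body (75 mm by 177 mm) begins 78 mm behind the grasp point.
Start: joints at [1.085, 0.3, 1.521, -0, 1.321, -0.067], TCP at [0.224, 0.502, 0.204] pointing down, gripper open.
Joint ranges: [-3.03, 3.03], [-0.79, 2.21], [0.23, 2.52], [-1.04, 4.18], [0, 3.07], [-2.55, 2.55]. Speed limits (rad/s): [2.22, 2.22, 2.57, 3.14, 3.14, 3.14].

### API

Orientations are given as a unit quaternion [x, y, z, w].
In Python, from bench import ctrl gives the robot as it stands. The module is installed in compiled form; this text tells all that it offers.
- The arm moves only by the tool drive_tool, never from a script. Its argument "rows" is one flat list of numbers, 7 for each row, row after row: the turn, a rotation vector about the tool's x, y, z in degrees, then the shift along the tool's x, y, z in m, then the opening, from 0 (shut) to 1 (fully open). In form: [wx, wy, wz, x, y, z, hand, wx, wy, wz, x, y, z, hand, ...]. A call has 1 to 10 rows; each row shifts and turns the commanded pose from where the row before left it, along the tool's axes as they then stand; what a row does not reach is not made up. A row lasts 1/10 s, in which the tool goes at most 50 mm and 8.59 degrees, less where a joint would pass 70% of its speed; a pose out of reach is approached as far as the arm can. A call is refused whole if a number of a shift passes 0.05 or a number of a turn 8.59, either way. A call with a gripper value outside its range is refused whole. The fingers move at their own pace and stop on an object; "squeeze" is the grip in N (left out, the last holds). Time passes only in rows, so rows that do not move let the fingers close. It gives the time, the measured TCP pose, the force, the opening and the grip force at its end, in the units of the state.
- ctrl.get_obs(): the state, without advancing time (a new reading comes with each control period).
- ctrl.capture(name): name is "side" or "top"; returns a dict with "pixels" (384x512x3 uint8, red, green, blue), "camera_matrix" (3x3 intrinsics, pixels), "T" (4x4, takes a point from camera to world coordinates). Camera axes: x right, y up, looking along -z (the intrinsics and any distortion apply to the point x, -y, -z); pixel columns grow to the right and rows downward; lengths in m; the calibration is good to about 2 mm. A picture is of the moment at which its call begins. There is no depth.
- ctrl.hand_in(): hands the job in; it is judged then, once.
Trained networks look in a picture, given as the dict that the camera call returned (one of the last four; its "shot" number tells which), for a name from the list of things; names that differ only in an ending like _2 or _b are one class to them, and where a whole thing is asked for, a point or a joint stands for the part that bears it (a point fixed in the world has none). Each returns a list of dicts, best first, with "score" (0 to 1); they miss things now and then, are a little off and sometimes report something else, mostly with a low value. They report only what shows in the picture. A call takes as long as a camera call. They do not tell look-alikes from the thing itself.
- ctrl.spot_in(label, picture): "extent" ([left, top, width, height] in pixels, round what is visible of it).
- ctrl.spot_point(label, picture): "uv" ([column, row] in pixels: a listed point, or the origin of a listed thing).
The state is a dict: "clock": time; "joint_pos": joint angles; "qvel": joint speeds; "joint_efforts": joint torques, N m; "eef_pos": TCP position; "ee_rot": TCP orientation; "force": force on the tool from outside, world axes, zero at the start; "ft_torque": the same for the moment, N m; "finger_gap": finger opening in m; "finger_force": force on a finger pad.
Only numpy, scipy, OpenCV 4.12 (cv2) and the standard library are available. Lean on these libraries where they do the work, as an engineer would, in place of code of your own. Each camera call takes 0.05 s, during which the arm holds its last target. There are 200 camera calls.

### The job

Take the round dark wooden blank from the cork pad and set it down flat on the jig's plywood plate, in the open mouth in front of the pins. Then nudge it gently along the plate, past the spring plunger, until it is fully home: touching the side pin, the sprung nose and the end stop all at once, without pressing hard on the pins. Let go of it, leave it lying flat there, and leave the other things on the bench alone.

Things in the scene. Friction and masses are not known exactly. Their poses are not given: they have to be found in the camera images.
- blank: The part: a plain dark wood disc (turned knob blank), 56 mm diameter, 30 mm high, 60 to 110 g, with a pale circle on its top. Starts lying flat on the cork pad, away from the jig. Origin at the centre of its underside, z up; its yaw does not matter.
- pad: Flat square cork pad, 120 x 120 mm, 6 mm thick, fixed to the bench; the blank starts on it. Origin at the centre of its underside.
- jig: Drilling jig fixed to the bench: plywood plate 12 mm thick, from -115 to +85 mm along its x, 85 mm either way along y. Origin on the underside, at the nominal home of the blank's centre; z up, x from the open mouth into the nest: the blank is nudged along +x. All fittings end below 56 mm over the bench. Caps overhang the seated blank by 3 to 5 mm, 35 mm above the plate: it only goes in by sliding.
- side_pin: Fixed upright steel pin, 14 mm diameter, 35 mm high, under a round brass cap 24 mm wide; on the right of the mouth, axis at jig x = -7.5, y = -34.2 mm. Origin on its axis, at the plate's top. May be pressed with at most 15 N.
- end_stop: Red fixed block, 30 x 38 mm, at the far end (jig x = 56 to 72 mm, y = 0), with an adjustable stop: an upright steel pin, 14 mm wide, 35 mm high, under a round brass cap. The last user locked the pin's axis anywhere from jig x = 31.5 to 38.5 mm; no reading tells where: feel for it. Home, the blank's centre is 35 mm short of it. Origin: jig x = y = 0, plate's top. Press at most 10 N.
- plunger: Round upright steel nose of the spring plunger, 14 mm diameter, 35 mm high; origin on its axis at the plate's top. It stands under a rectangular brass cover 26 mm wide, before an aluminium housing on the left of the mouth (jig y = 48 to 82 mm). Out: jig x = -7.5, y = 31.2 mm; it gives up to 10 mm along jig +y. Spring: 2.5 N when out, 0.5 N more per mm. May be pressed with at most 15 N.
- tape_roll: Bystander: yellow roll of tape lying flat, 90 mm diameter, 24 mm high. Leave it alone.
- glue: Bystander: white glue bottle standing, 60 mm diameter, 170 mm high. Leave it alone.
- screwdriver: Bystander: screwdriver lying on the bench. Leave it alone.
- tape_measure: Bystander: yellow tape measure case, 70 x 70 x 40 mm. Leave it alone.
- mouth (a point): A good place to set the blank down: in the middle of the jig's open mouth, on the plate's top, jig x = -55 mm, y = 0. The plate is free and flat from jig x = -115 to -23 mm. The blank meets the side pin and sprung nose when its centre is at about jig x = -20 mm.
- plunger_top (a point): Top of the nose. The gap from nose to side pin is narrower than the blank: pushing through takes 5 to 10 N (up to 20 if it binds), most before the narrowest place (blank centre at jig x = -7.5 mm), then gets easier for the last 4 to 11 mm. Friction can hold the blank short of home: push it slowly, from behind its middle, onto the end stop, where the force rises again.
Things that resemble listed ones, but are neither listed nor needed, are in the scene too. What is meant by the blank is not purple or red, and is the larger of those in its own colour.

How it is judged:
By the outcome, as a careful person would: the job done as asked, in the order asked, and still so for the second after the job is handed in, with the robot touching nothing.
It also fails if it takes over 58 s, if anything falls off the work surface, if the arm or the gripper's body presses on something with over 40 N, if the wrist force passes 120 N, or if a joint passes its speed limit or range.

## Working session

There is one attempt and no reset: what is moved stays moved. The work goes in short steps, Python scripts to look and compute and a tool call to move; the robot and the scene stay as the last step left them, time stands still between calls to the robot, and variables do not carry over. Pictures are saved under pics/ and viewed, at most 10 in all, crops included, and the job is handed in when it is done.

Besides the shell and the picture viewer there is one more tool, called after "Call:" by a JSON object that holds its "op" and its "data". drive_tool: Moves the arm, as the interface text tells. Its arguments: {"type":"object","properties":{"rows":{"type":"array"},"squeeze":{"type":"number"}},"required":["rows"]}

```bash
mkdir -p pics
cat > h.py <<'E'
import numpy as np, cv2
from bench import ctrl
def ray(p,uv):
    K=p["camera_matrix"];T=np.array(p["T"])
    d=np.linalg.inv(K)@[uv[0],uv[1],1.]
    d=np.array([d[0],-d[1],-d[2]]); return T[:3,3],T[:3,:3]@d
def atz(p,uv,z):
    o,d=ray(p,uv); return o+d*(z-o[2])/d[2]
def tri(p1,u1,p2,u2):
    o1,d1=ray(p1,u1);o2,d2=ray(p2,u2)
    A=np.stack([d1,-d2],1);s=np.linalg.lstsq(A,o2-o1,rcond=None)[0]
    a,b=o1+d1*s[0],o2+d2*s[1]; return (a+b)/2,np.linalg.norm(a-b)
def proj(p,X):
    T=np.array(p["T"]);c=T[:3,:3].T@(np.array(X)-T[:3,3]);c=np.array([c[0],-c[1],-c[2]])
    q=p["camera_matrix"]@c; return q[:2]/q[2]
E
python3 - <<'E'
from h import *
import pickle
P={}
for n in("top","side"):
    p=ctrl.capture(n);P[n]=p
    cv2.imwrite(f"pics/{n}0.png",p["pixels"][:,:,::-1]); print(n,np.round(p["T"],3).tolist(),[k for k in p])
    for l in("blank","pad","jig","side_pin","end_stop","plunger","mouth","plunger_top"):
        print(l,[(np.round(r["uv"]).tolist(),round(r["score"],2)) for r in ctrl.spot_point(l,p)[:4]],[(np.round(r["extent"]).tolist(),round(r["score"],2)) for r in ctrl.spot_in(l,p)[:4]] if l in("blank","pad") else "")
pickle.dump(P,open("P.pkl","wb"))
print(ctrl.get_obs(),ctrl.tip_reach)
E
```

```text
top [[0.0, 0.996, -0.089, 0.478], [-1.0, 0.001, 0.007, 0.025], [0.007, 0.089, 0.996, 1.552], [0.0, 0.0, 0.0, 1.0]] ['pixels', 'camera_matrix', 'T', 'shot']
blank [([197.0, 177.0], 0.71), ([240.0, 148.0], 0.59), ([265.0, 194.0], 0.57), ([236.0, 176.0], 0.55)] [([188.0, 170.0, 16.0, 20.0], 0.74), ([230.0, 169.0, 10.0, 11.0], 0.6), ([235.0, 145.0, 9.0, 10.0], 0.52)]
pad [([228.0, 182.0], 0.63), ([302.0, 189.0], 0.34)] [([211.0, 165.0, 36.0, 31.0], 0.82)]
jig [([302.0, 188.0], 0.7), ([270.0, 139.0], 0.4)] 
side_pin [] 
end_stop [([367.0, 235.0], 0.75), ([302.0, 188.0], 0.52)] 
plunger [] 
mouth [([303.0, 205.0], 0.59), ([367.0, 234.0], 0.27)] 
plunger_top [([233.0, 176.0], 0.44)] 
side [[0.973, 0.168, -0.156, 0.392], [-0.229, 0.714, -0.662, -0.881], [-0.0, 0.68, 0.733, 1.053], [0.0, 0.0, 0.0, 1.0]] ['pixels', 'camera_matrix', 'T', 'shot']
blank [([258.0, 181.0], 0.78), ([238.0, 153.0], 0.58), ([291.0, 189.0], 0.55), ([245.0, 213.0], 0.52)] [([230.0, 140.0, 16.0, 23.0], 0.74), ([246.0, 172.0, 19.0, 18.0], 0.64), ([287.0, 178.0, 9.0, 13.0], 0.64), ([236.0, 206.0, 12.0, 16.0], 0.51)]
pad [(
[... 337 characters left out ...]
': array([ 1.08543409e+00,  2.99877349e-01,  1.52100124e+00, -1.14293287e-05,
        1.32070912e+00, -6.66000283e-02]), 'qvel': array([ 8.17692747e-04,  1.53651334e-03, -4.53330933e-05, -2.35990632e-03,
       -6.06121821e-04,  2.00756758e-04]), 'joint_efforts': array([ 2.28915473e-03, -5.31657887e+01, -3.52926707e+01,  7.09098112e-02,
        2.11848220e-02, -1.74448633e-05]), 'eef_pos': array([0.22364601, 0.50246252, 0.20445749]), 'ee_rot': array([2.07853179e-01, 9.78160036e-01, 8.69994811e-07, 6.00104498e-06]), 'force': array([-0.59247476,  0.14863598,  0.10153769]), 'ft_torque': array([ 0.02089858, -0.04480292,  0.00617365]), 'finger_force': 0.0, 'finger_gap': 0.09416080414259732} 0.022
```

View pics/top0.png

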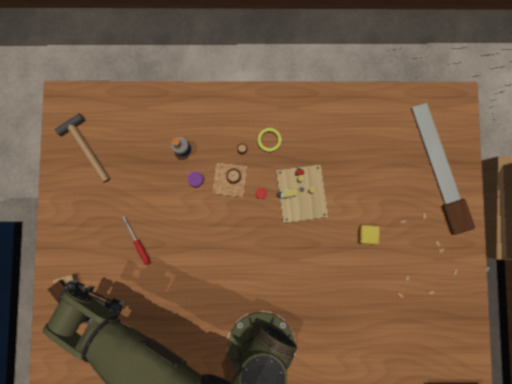

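View pics/side0.png

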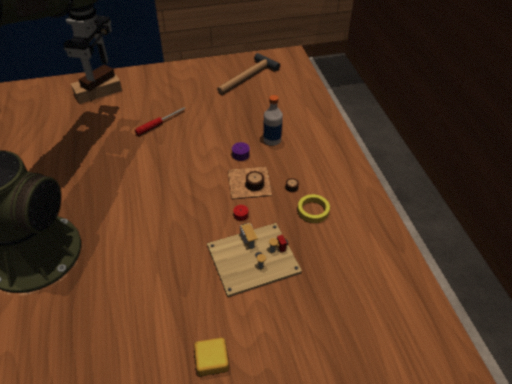

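The top view shows the jig plate at about (302,193), with its mouth towards the lower image edge. Candidates for the blank:
- dark disc on the pad: top (233,176), side (255,181)
- small dark disc: top (242,148), side (292,185)
- purple disc: top (196,180), side (240,151)
- red disc: top (261,194), side (240,212)

I choose the dark disc on the pad and will check it in a close crop.

Run:
```python
import pickle,cv2
P=pickle.load(open("P.pkl","rb"))
c=P["top"]["pixels"][140:230,205:335,::-1];cv2.imwrite("pics/tc.png",cv2.resize(c,None,fx=6,fy=6,interpolation=cv2.INTER_CUBIC))
c=P["side"]["pixels"][162:297,202:307,::-1];cv2.imwrite("pics/sc.png",cv2.resize(c,None,fx=4.4,fy=4.4,interpolation=cv2.INTER_CUBIC))
```

```text
(no output)
```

View pics/tc.png

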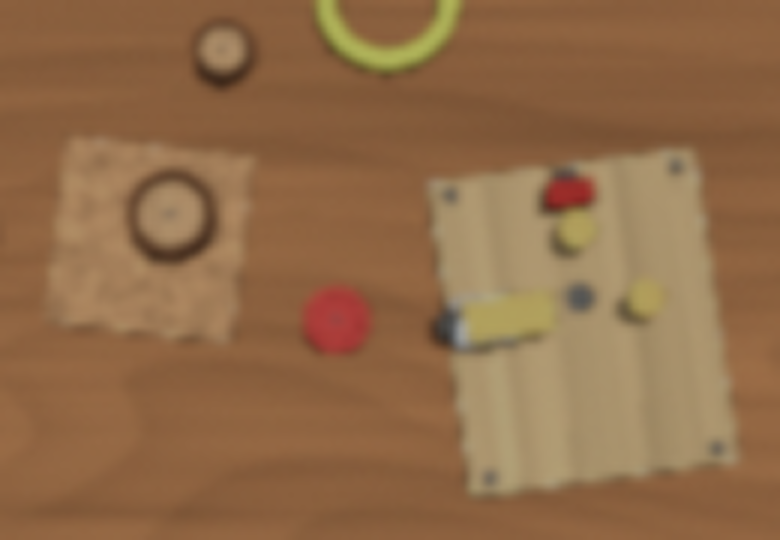

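View pics/sc.png

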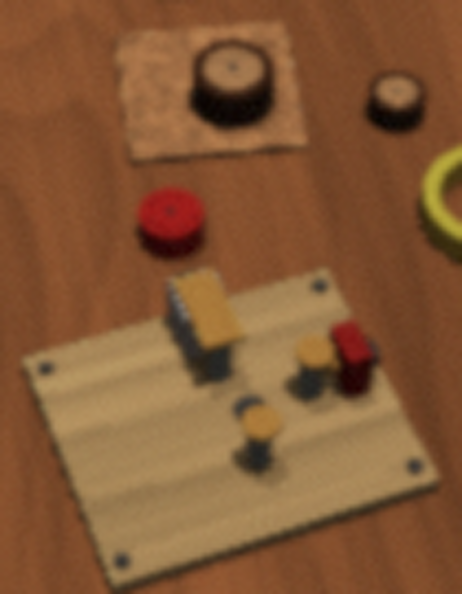

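```bash
cat > fit.py <<'E'
from h import *
import pickle
from scipy.optimize import least_squares
P=pickle.load(open("P.pkl","rb"))
t=lambda a:[(a[0]+.5)/6-.5+205,(a[1]+.5)/6-.5+140]
s=lambda a:[(a[0]+.5)/4.4-.5+202,(a[1]+.5)/4.4-.5+162]
J=[(85,85),(85,-85),(-115,-85),(-115,85)]
ct=[t(a) for a in[(432,180),(694,149),(737,462),(470,494)]]
cs=[s(a) for a in[(325,270),(440,483),(113,586),(25,360)]]
bt=[t(a) for a in[(449,195),(676,167),(717,449),(490,479)]]
bs=[s(a) for a in[(319,286),(414,467),(121,561),(45,369)]]
def W(q,j,z):
    c,sn=np.cos(q[2]),np.sin(q[2]); return np.array([q[0]+c*j[0]-sn*j[1],q[1]+sn*j[0]+c*j[1],z])
def B(j,m):return (-15+np.sign(j[0])*(100-m),np.sign(j[1])*(85-m))
def res(v,cams):
    q=v[:3];r=[]
    for n,c,b in(("top",ct,bt),("side",cs,bs)):
        if n not in cams: continue
        for j,u,w in zip(J,c,b):
            r+=list(proj(P[n],W(q,j,.012*1000)/1000)-u)+list(proj(P[n],W(q,B(j,v[3]),v[4])/1000)-w)
    return np.array(r)
if __name__=="__main__":
    for cams in(["top"],["side"],["top","side"]):
        o=least_squares(res,[480,-120,.1,12,13],args=(cams,),x_scale=[10,10,.1,5,5]);q=o.x
        print(cams,np.round(q,4),"yaw deg",np.degrees(q[2]),"rms px",np.sqrt((o.fun**2).mean()))
    for n,a,b in(("blank",(171,213),(233,69)),("sidecap",(644,300),(264,422)),("endcap",(577,230),(315,350)),("small",(223,51),(398,91)),("red",(338,318),(172,211))):
        X,e=tri(P["top"],t(a),P["side"],s(b)); c,sn=np.cos(q[2]),np.sin(q[2]);d=X[:2]*1000-q[:2]
        print(n,np.round(X*1000,1),"gap",round(e*1000,1),"jig",np.round([c*d[0]+sn*d[1],-sn*d[0]+c*d[1]],1), "top-only",np.round(atz(P["top"],t(a),X[2]),4),"side-only z36",np.round(atz(P["side"],s(b),.036),4),"top z36",np.round(atz(P["top"],t(a),.036),4))
E
python3 fit.py
```

```text
['top'] [ 5.799708e+02 -1.537083e+02  1.247000e-01  1.107580e+01  9.474500e+00] yaw deg 7.14453436471557 rms px 0.34246051142985606
['side'] [ 5.769956e+02 -1.542031e+02  1.293000e-01  1.152210e+01  1.463030e+01] yaw deg 7.407707428958388 rms px 0.4316216820208184
['top', 'side'] [ 5.779977e+02 -1.536174e+02  1.275000e-01  1.138730e+01  1.354790e+01] yaw deg 7.305997108224765 rms px 0.5012400138230344
blank [629.5 103.9  36.7] gap 2.7 jig [ 83.8 248.9] top-only [0.6308 0.1037 0.0367] side-only z36 [0.6282 0.1046 0.036 ] top z36 [0.6309 0.1037 0.036 ]
sidecap [ 576.3 -188.8   49. ] gap 0.8 jig [ -6.1 -34.7] top-only [ 0.5759 -0.1888  0.049 ] side-only z36 [ 0.5791 -0.1799  0.036 ] top z36 [ 0.5768 -0.1906  0.036 ]
endcap [ 618.4 -147.5   51.3] gap 1.3 jig [40.9  1. ] top-only [ 0.619  -0.1476  0.0513] side-only z36 [ 0.6212 -0.1362  0.036 ] top z36 [ 0.6205 -0.1493  0.036 ]
small [735.   72.2  22.2] gap 0.6 jig [184.4 204. ] top-only [0.7353 0.0721 0.0222] side-only z36 [0.7301 0.0594 0.036 ] top z36 [0.733  0.0717 0.036 ]
red [ 5.648e+02 -3.000e-01  2.530e+01] gap 2.6 jig [  6.4 153.7] top-only [ 5.661e-01 -5.000e-04  2.530e-02] side-only z36 [ 0.5617 -0.0094  0.036 ] top z36 [ 5.655e-01 -3.000e-04  3.600e-02]
```

Top and side views: the dark disc on the pad has its top centre at tc (171,213) and sc (233,69). It is clearly larger than the other dark disc, and triangulation puts its top at 36.7 mm high, so it is the blank. The jig mouth faces the robot, with a yaw of about 7.3°.

Call:
{"op": "drive_tool", "data": {"rows": [0,0,-7.8,0,0,0,1,0,0,-7.8,0,0,0,1,0,0,-7.8,0,0,0,1,0,0,-7.9,0,0,0,1,0,0,0,-0.025,-0.032,0,1,0,0,0,-0.025,-0.032,0,1,0,0,0,-0.025,-0.032,0,1,0,0,0,-0.025,-0.032,0,1,0,0,0,-0.025,-0.032,0,1,0,0,0,-0.025,-0.032,0,1]}}

```text
clock: 2.1
eef_pos: [0.3978, 0.3298, 0.2046]
ee_rot: [-0.064, 0.998, 0.0, 0.0]
force: [-0.4, 0.3, 0.3]
finger_gap: 0.094
finger_force: 0.0
```

Call:
{"op": "drive_tool", "data": {"rows": [0,0,0,-0.025,-0.032,0,1,0,0,0,-0.025,-0.032,0,1,0,0,0,-0.025,-0.032,0,1,0,0,0,-0.025,-0.032,0,1,0,0,0,-0.025,-0.032,0,1,0,0,0,-0.025,-0.032,0,1,0,0,0,-0.025,-0.032,0,1,0,0,0,0,0,0.03,1,0,0,0,0,0,0.03,1,0,0,0,0,0,0,1]}}

```text
clock: 3.1
eef_pos: [0.5972, 0.1306, 0.1405]
ee_rot: [-0.063, 0.998, -0.0, -0.003]
force: [-0.4, 0.1, -0.1]
finger_gap: 0.094
finger_force: 0.0
```

```bash
cat > to.py <<'E'
import sys
from h import *
from scipy.spatial.transform import Rotation as R
Q=(578.0,-153.6,np.radians(7.3))
def rep(t=None):
    o=ctrl.get_obs();r=R.from_quat(o["ee_rot"]).as_matrix();p=o["eef_pos"]*1000
    d=p[:2]-Q[:2];c,s=np.cos(Q[2]),np.sin(Q[2])
    print("t",round(o["clock"],2),"tcp",np.round(p,1),"jig",np.round([c*d[0]+s*d[1],-s*d[0]+c*d[1]],1),"toolx",np.round(r[:,0],3),"z",np.round(r[:,2],3),"yawerr",round(np.degrees(np.arctan2(r[1,1],r[0,1]))-97.3,2))
    f=o["force"];print("F jig",np.round([c*f[0]+s*f[1],-s*f[0]+c*f[1],f[2]],2),"gap",round(o["finger_gap"]*1000,1),"ff",round(o["finger_force"],1))
    if t is not None: print("shift",np.round(r.T@(np.array(t)-p),1))
rep([float(a) for a in sys.argv[1:4]] if len(sys.argv)>3 else None)
E
python3 to.py 629.5 104 31
```

```text
t 3.1 tcp [597.2 130.6 140.5] jig [ 55.2 279.5] toolx [-0.992 -0.127  0.007] z [-0.007 -0.001 -1.   ] yawerr -0.02
F jig [-0.34  0.17 -0.11] gap 94.0 ff 0.0
shift [-29.4 -30.5 109.3]
```

Call:
{"op": "drive_tool", "data": {"rows": [0,0,0,-0.015,-0.015,0,1,0,0,0,-0.015,-0.015,0,1,0,0,0,0,0,0.03,1,0,0,0,0,0,0.03,1,0,0,0,0,0,0.02,1,0,0,0,0,0,0,1,0,0,0,0,0,0,1]}}

```text
clock: 3.8
eef_pos: [0.6332, 0.1055, 0.0663]
ee_rot: [-0.064, 0.998, 0.0, 0.001]
force: [0.4, 0.2, 0.4]
finger_gap: 0.0938
finger_force: 0.0
```

```bash
python3 to.py 629.5 104 31
python3 - <<'E'
from h import *
p=ctrl.capture("side");cv2.imwrite("pics/s1.png",cv2.resize(p["pixels"][130:220,195:310,::-1],None,fx=5,fy=5,interpolation=cv2.INTER_CUBIC))
E
```

```text
t 3.8 tcp [633.2 105.5  66.3] jig [ 87.7 249.9] toolx [-0.992 -0.127 -0.002] z [ 0.002  0.    -1.   ] yawerr 0.02
F jig [0.44 0.14 0.38] gap 93.8 ff 0.0
shift [ 3.9 -1.  35.3]
```

View pics/s1.png

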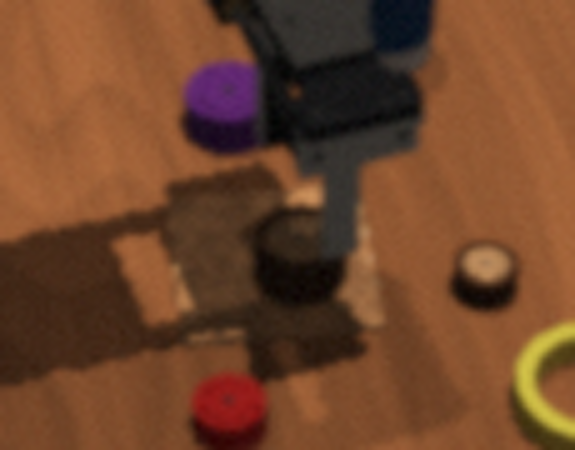

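The view shows the near finger hanging just in front of and above the blank's near side, at (340,230) in the crop. The purple disc at (228,105) is clear of it.

Call:
{"op": "drive_tool", "data": {"rows": [0,0,0,0.0035,-0.001,0,1,0,0,0,0,0,0.018,1,0,0,0,0,0,0.017,1,0,0,0,0,0,0,1,0,0,0,0,0,0,1]}}

```text
clock: 4.35
eef_pos: [0.6292, 0.1038, 0.0297]
ee_rot: [-0.064, 0.998, -0.0, -0.0]
force: [-0.0, 0.5, 0.4]
finger_gap: 0.094
finger_force: 0.0
```

```bash
python3 to.py 629.5 104 31
```

```text
t 4.35 tcp [629.2 103.8  29.7] jig [ 83.5 248.8] toolx [-0.992 -0.127  0.   ] z [-0. -0. -1.] yawerr 0.01
F jig [0.01 0.46 0.44] gap 94.0 ff 0.0
shift [-0.4  0.2 -1.3]
```

Call:
{"op": "drive_tool", "data": {"rows": [0,0,0,0,0,-0.001,0.5,0,0,0,0,0,0,0.4,0,0,0,0,0,0,0.4,0,0,0,0,0,0,0.4,0,0,0,0,0,0,0.4,0,0,0,0,0,0,0.4], "squeeze": 15}}

```text
clock: 4.95
eef_pos: [0.6292, 0.1038, 0.0305]
ee_rot: [-0.064, 0.998, 0.0, 0.0]
force: [-0.6, -0.3, 1.3]
finger_gap: 0.0551
finger_force: 15.0
```

```bash
python3 to.py 629.5 104 31
```

```text
t 4.95 tcp [629.2 103.8  30.5] jig [ 83.4 248.8] toolx [-0.992 -0.127 -0.   ] z [ 0.  0. -1.] yawerr 0.0
F jig [-0.65 -0.21  1.28] gap 55.1 ff 15.0
shift [-0.4  0.2 -0.5]
```

Call:
{"op": "drive_tool", "data": {"rows": [0,0,0,0,0,-0.02,0.4,0,0,0,0,0,-0.035,0.4,0,0,0,0,0,-0.035,0.4,0,0,0,0.0178,-0.031,0,0.4,0,0,0,0.0178,-0.031,0,0.4,0,0,0,0.0178,-0.031,0,0.4,0,0,0,0.0178,-0.031,0,0.4,0,0,0,0.0178,-0.031,0,0.4,0,0,0,0.0178,-0.031,0,0.4,0,0,0,0.0178,-0.031,0,0.4]}}

```text
clock: 5.95
eef_pos: [0.5324, -0.1285, 0.1205]
ee_rot: [-0.064, 0.998, -0.0, 0.0]
force: [1.2, -0.5, -1.3]
finger_gap: 0.0555
finger_force: 15.0
```

Call:
{"op": "drive_tool", "data": {"rows": [0,0,0,0.0178,-0.031,0,0.4,0,0,0,0,0,0,0.4,0,0,0,0,0,0,0.4]}}

```text
clock: 6.25
eef_pos: [0.5193, -0.1607, 0.1205]
ee_rot: [-0.063, 0.998, 0.0, 0.0]
force: [0.2, 0.6, -0.6]
finger_gap: 0.0551
finger_force: 15.0
```

```bash
python3 to.py 520.4 -161 37
python3 - <<'E'
from h import *
p=ctrl.capture("side");cv2.imwrite("pics/s2.png",cv2.resize(p["pixels"][185:305,190:320,::-1],None,fx=4.6,fy=4.6,interpolation=cv2.INTER_CUBIC))
E
```

```text
t 6.25 tcp [ 519.3 -160.7  120.5] jig [-59.1   0.4] toolx [-0.992 -0.126 -0.   ] z [ 0.  0. -1.] yawerr -0.08
F jig [ 0.26  0.54 -0.57] gap 55.1 ff 15.0
shift [-1.1 -0.5 83.5]
```

View pics/s2.png

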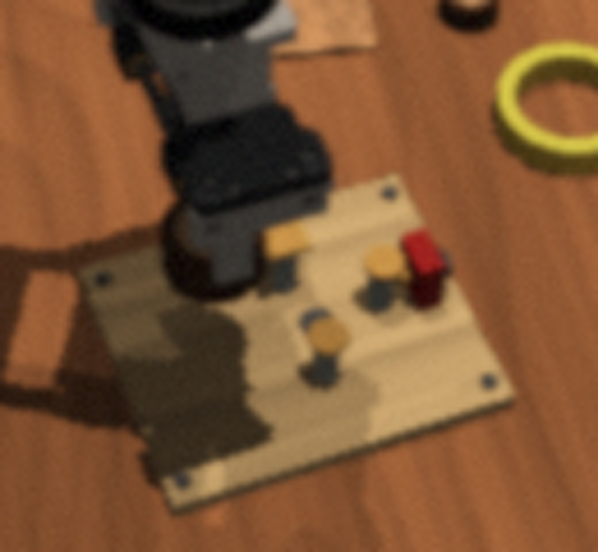

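The blank is in the jaws at about (205,250) in the crop. It hangs over the mouth, clear of the plunger cover at (287,243) and the side pin at (327,340).

Call:
{"op": "drive_tool", "data": {"rows": [0,0,0,0,0,0.025,0.4,0,0,0,0,0,0.025,0.4,0,0,0,0,0,0.02,0.4,0,0,0,0,0,0.01,0.4,0,0,0,0,0,0.001,0.4,0,0,0,0,0,0.001,0.4,0,0,0,0,0,0,0.4]}}

```text
clock: 7.0
eef_pos: [0.52, -0.1603, 0.0393]
ee_rot: [-0.064, 0.998, -0.0, 0.001]
force: [-0.2, -0.7, -1.9]
finger_gap: 0.0552
finger_force: 15.0
```

Call:
{"op": "drive_tool", "data": {"rows": [0,0,0,0,0,0.001,0.4,0,0,0,0,0,0.001,0.4,0,0,0,0,0,0,0.4]}}

```text
clock: 7.3
eef_pos: [0.5195, -0.1604, 0.0366]
ee_rot: [-0.064, 0.998, -0.0, 0.0]
force: [0.2, 0.2, -0.9]
finger_gap: 0.0553
finger_force: 15.0
```

Call:
{"op": "drive_tool", "data": {"rows": [0,0,0,0,0,0.0005,0.4,0,0,0,0,0,0.0005,0.4,0,0,0,0,0,0,0.4]}}

```text
clock: 7.6
eef_pos: [0.5196, -0.1604, 0.0364]
ee_rot: [-0.064, 0.998, -0.0, 0.0]
force: [-5.0, 2.8, 11.9]
finger_gap: 0.0552
finger_force: 15.0
```

Call:
{"op": "drive_tool", "data": {"rows": [0,0,0,0,0,-0.0005,0.4,0,0,0,0,0,0,0.7,0,0,0,0,0,0,0.8,0,0,0,0,0,0,0.8,0,0,0,0,0,-0.02,0.8,0,0,0,0,0,-0.03,0.8,0,0,0,0,0,-0.03,0.8,0,0,0,0.03,0,0,0.5,0,0,0,0.03,0,0,0,0,0,0,0,0,0,0]}}

```text
clock: 8.6
eef_pos: [0.4577, -0.1681, 0.116]
ee_rot: [-0.063, 0.998, 0.0, -0.0]
force: [0.0, 0.6, 0.6]
finger_gap: 0.0549
finger_force: 0.0
```

```bash
python3 to.py 520.4 -161 37
python3 - <<'E'
from h import *
p=ctrl.capture("side");cv2.imwrite("pics/s3.png",cv2.resize(p["pixels"][185:305,190:320,::-1],None,fx=4.6,fy=4.6,interpolation=cv2.INTER_CUBIC))
q=ctrl.capture("top");cv2.imwrite("pics/t3.png",cv2.resize(q["pixels"][150:240,255:345,::-1],None,fx=6,fy=6,interpolation=cv2.INTER_CUBIC))
E
```

```text
t 8.6 tcp [ 457.7 -168.1  116. ] jig [-121.1    0.9] toolx [-0.992 -0.126  0.001] z [-0.001  0.    -1.   ] yawerr -0.05
F jig [0.09 0.59 0.56] gap 54.9 ff 0.0
shift [-63.1  -0.9  79. ]
```

View pics/s3.png

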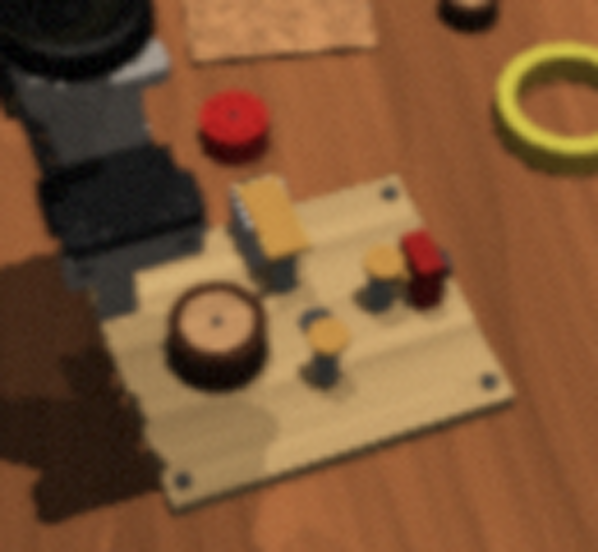

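The blank lies flat in the mouth, with its top centre at about (217,318). The plunger cover and side pin are untouched. Next I shut the jaws and go down behind it.

Call:
{"op": "drive_tool", "data": {"rows": [0,0,0,0,-0.0005,0,0,0,0,0,0,0,0,0,0,0,0,0,0,0.025,0,0,0,0,0,0,0.025,0,0,0,0,0,0,0.018,0,0,0,0,0,0,0.01,0,0,0,0,0,0,0,0,0,0,0,0,0,0,0]}}

```text
clock: 9.5
eef_pos: [0.4604, -0.1686, 0.0385]
ee_rot: [-0.064, 0.998, -0.0, 0.0]
force: [-0.7, 0.1, -0.3]
finger_gap: 0.0005
finger_force: 0.0
```

```bash
python3 to.py 484 -165 38
```

```text
t 9.5 tcp [ 460.4 -168.6   38.5] jig [-1.185e+02  1.000e-01] toolx [-0.992 -0.127 -0.   ] z [ 0.001 -0.    -1.   ] yawerr 0.01
F jig [-0.67  0.16 -0.27] gap 0.5 ff 0.0
shift [-23.8   0.5   0.5]
```

Call:
{"op": "drive_tool", "data": {"rows": [0,0,0,-0.01,0,0,0,0,0,0,-0.008,0,0,0,0,0,0,-0.002,0,0,0,0,0,0,-0.002,0,0,0,0,0,0,-0.002,0,0,0,0,0,0,-0.002,0,0,0,0,0,0,-0.002,0,0,0,0,0,0,-0.002,0,0,0,0,0,0,-0.002,0,0,0,0,0,0,-0.002,0,0,0]}}

```text
clock: 10.5
eef_pos: [0.4938, -0.1641, 0.0379]
ee_rot: [-0.064, 0.998, 0.0, -0.0]
force: [-0.5, -0.3, 1.0]
finger_gap: 0.0004
finger_force: 0.3
```

Call:
{"op": "drive_tool", "data": {"rows": [0,0,0,-0.002,0,0,0,0,0,0,-0.002,0,0,0,0,0,0,-0.002,0,0,0,0,0,0,-0.002,0,0,0,0,0,0,-0.002,0,0,0,0,0,0,-0.002,0,0,0,0,0,0,-0.002,0,0,0,0,0,0,-0.002,0,0,0,0,0,0,-0.002,0,0,0,0,0,0,-0.002,0,0,0]}}

```text
clock: 11.5
eef_pos: [0.5137, -0.1616, 0.038]
ee_rot: [-0.064, 0.998, -0.0, 0.0]
force: [-0.1, -0.7, 0.2]
finger_gap: 0.0004
finger_force: 0.3
```

```bash
python3 to.py
python3 - <<'E'
from h import *
p=ctrl.capture("side");cv2.imwrite("pics/s4.png",cv2.resize(p["pixels"][185:305,190:320,::-1],None,fx=4.6,fy=4.6,interpolation=cv2.INTER_CUBIC))
E
```

```text
t 11.5 tcp [ 513.7 -161.6   38. ] jig [-64.8   0.3] toolx [-0.992 -0.127 -0.   ] z [ 0. -0. -1.] yawerr 0.0
F jig [-0.18 -0.66  0.17] gap 0.4 ff 0.3
```

View pics/s4.png

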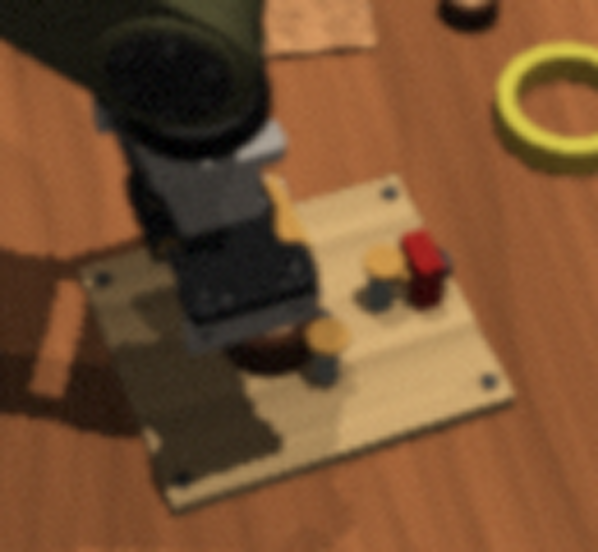

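The blank has slid to the pins and shows at about (270,345), next to the side pin at (322,365). From here I push slowly and watch the force.

Call:
{"op": "drive_tool", "data": {"rows": [0,0,0,-0.001,0,0,0,0,0,0,-0.001,0,0,0,0,0,0,-0.001,0,0,0,0,0,0,-0.001,0,0,0,0,0,0,-0.001,0,0,0,0,0,0,-0.001,0,0,0,0,0,0,-0.001,0,0,0]}}

```text
clock: 12.25
eef_pos: [0.5205, -0.1607, 0.0379]
ee_rot: [-0.064, 0.998, -0.0, -0.0]
force: [-1.5, -0.6, 0.2]
finger_gap: 0.0004
finger_force: 0.6
```

Call:
{"op": "drive_tool", "data": {"rows": [0,0,0,-0.0005,0,0,0,0,0,0,-0.0005,0,0,0,0,0,0,-0.0005,0,0,0,0,0,0,-0.0005,0,0,0]}}

```text
clock: 12.65
eef_pos: [0.5224, -0.1605, 0.0379]
ee_rot: [-0.064, 0.998, -0.0, -0.0]
force: [-2.4, -2.0, 0.2]
finger_gap: 0.0002
finger_force: 1.1
```

Call:
{"op": "drive_tool", "data": {"rows": [0,0,0,-0.0005,0,0,0,0,0,0,-0.0005,0,0,0,0,0,0,-0.0005,0,0,0,0,0,0,-0.0005,0,0,0]}}

```text
clock: 13.05
eef_pos: [0.5238, -0.1601, 0.0378]
ee_rot: [-0.064, 0.998, 0.0, -0.001]
force: [-7.7, -1.4, 3.6]
finger_gap: 0.0005
finger_force: 3.9
```

Call:
{"op": "drive_tool", "data": {"rows": [0,0,0,-0.0005,0,0,0,0,0,0,-0.0005,0,0,0,0,0,0,-0.0005,0,0,0,0,0,0,-0.0005,0,0,0]}}

```text
clock: 13.45
eef_pos: [0.5253, -0.1596, 0.0377]
ee_rot: [-0.064, 0.998, 0.001, -0.001]
force: [-11.6, 0.5, 5.6]
finger_gap: 0.0003
finger_force: 5.5
```

Call:
{"op": "drive_tool", "data": {"rows": [0,0,0,-0.0005,0,0,0,0,0,0,-0.0005,0,0,0,0,0,0,-0.0005,0,0,0]}}

```text
clock: 13.75
eef_pos: [0.5266, -0.1593, 0.0377]
ee_rot: [-0.064, 0.998, 0.001, -0.002]
force: [-11.7, 1.6, 7.2]
finger_gap: 0.0002
finger_force: 6.0
```

Call:
{"op": "drive_tool", "data": {"rows": [0,0,0,-0.0005,0,0,0,0,0,0,-0.0005,0,0,0]}}

```text
clock: 13.95
eef_pos: [0.5276, -0.1592, 0.0377]
ee_rot: [-0.064, 0.998, 0.001, -0.002]
force: [-12.5, 1.7, 7.5]
finger_gap: 0.0001
finger_force: 5.9
```

```bash
python3 to.py
```

```text
t 13.95 tcp [ 527.6 -159.2   37.7] jig [-50.7   0.9] toolx [-0.992 -0.127  0.003] z [-0.003  0.001 -1.   ] yawerr 0.01
F jig [-12.21   3.26   7.45] gap 0.1 ff 5.9
```

Call:
{"op": "drive_tool", "data": {"rows": [0,0,0,-0.0004,0,-0.0002,0,0,0,0,-0.0005,0,-0.0001,0,0,0,0,-0.0005,0,0,0]}}

```text
clock: 14.25
eef_pos: [0.5292, -0.159, 0.0379]
ee_rot: [-0.064, 0.998, 0.001, -0.001]
force: [-8.2, 0.4, 2.8]
finger_gap: 0.0004
finger_force: 4.4
```

Call:
{"op": "drive_tool", "data": {"rows": [0,0,0,-0.0005,0,0,0,0,0,0,-0.0005,0,0,0,0,0,0,-0.0005,0,0,0]}}

```text
clock: 14.55
eef_pos: [0.5309, -0.1588, 0.0379]
ee_rot: [-0.064, 0.998, 0.001, -0.001]
force: [-7.9, 0.3, 2.5]
finger_gap: 0.0002
finger_force: 3.9
```

Call:
{"op": "drive_tool", "data": {"rows": [0,0,0,-0.0005,0,0,0,0,0,0,-0.0005,0,0,0,0,0,0,-0.0005,0,0,0]}}

```text
clock: 14.85
eef_pos: [0.5325, -0.1587, 0.0379]
ee_rot: [-0.064, 0.998, 0.0, -0.001]
force: [-6.9, 0.7, 2.2]
finger_gap: 0.0003
finger_force: 3.4
```

Call:
{"op": "drive_tool", "data": {"rows": [0,0,0,-0.0005,0,0,0,0,0,0,-0.0005,0,0,0,0,0,0,-0.0005,0,0,0,0,0,0,-0.0005,0,0,0]}}

```text
clock: 15.25
eef_pos: [0.5347, -0.1585, 0.038]
ee_rot: [-0.064, 0.998, 0.0, -0.001]
force: [-5.2, 0.1, 1.4]
finger_gap: 0.0004
finger_force: 2.7
```

Call:
{"op": "drive_tool", "data": {"rows": [0,0,0,-0.0005,0,0,0,0,0,0,-0.0005,0,0,0]}}

```text
clock: 15.45
eef_pos: [0.5358, -0.1584, 0.038]
ee_rot: [-0.064, 0.998, 0.0, -0.001]
force: [-5.5, 0.5, 1.8]
finger_gap: 0.0004
finger_force: 2.5
```

Call:
{"op": "drive_tool", "data": {"rows": [0,0,0,-0.0005,0,0,0,0,0,0,-0.0005,0,0,0]}}

```text
clock: 15.65
eef_pos: [0.537, -0.1584, 0.0381]
ee_rot: [-0.064, 0.998, 0.0, -0.0]
force: [-4.6, -0.0, 0.9]
finger_gap: 0.0004
finger_force: 2.2
```

```bash
python3 to.py
```

```text
t 15.65 tcp [ 537.  -158.4   38.1] jig [-41.3   0.5] toolx [-0.992 -0.127  0.001] z [-0.001  0.    -1.   ] yawerr 0.01
F jig [-4.61  0.58  0.89] gap 0.4 ff 2.2
```

Call:
{"op": "drive_tool", "data": {"rows": [0,0,0,-0.0004,0,0,0,0,0,0,-0.0004,0,0,0]}}

```text
clock: 15.85
eef_pos: [0.5381, -0.1584, 0.0382]
ee_rot: [-0.064, 0.998, 0.0, -0.0]
force: [-4.2, -0.4, 1.2]
finger_gap: 0.0002
finger_force: 2.0
```

Call:
{"op": "drive_tool", "data": {"rows": [0,0,0,-0.0003,0,0,0,0,0,0,-0.0003,0,0,0]}}

```text
clock: 16.05
eef_pos: [0.5387, -0.1584, 0.0383]
ee_rot: [-0.064, 0.998, -0.0, 0.0]
force: [-4.0, -0.6, -0.1]
finger_gap: 0.0005
finger_force: 1.6
```

Call:
{"op": "drive_tool", "data": {"rows": [0,0,0,-0.0003,0,0,0,0,0,0,-0.0003,0,0,0]}}

```text
clock: 16.25
eef_pos: [0.5393, -0.1583, 0.0383]
ee_rot: [-0.064, 0.998, -0.0, 0.0]
force: [-3.0, -0.2, 1.4]
finger_gap: 0.0008
finger_force: 1.5
```

Call:
{"op": "drive_tool", "data": {"rows": [0,0,0,-0.0003,0,0,0,0,0,0,-0.0002,0,0,0]}}

```text
clock: 16.45
eef_pos: [0.5399, -0.1583, 0.0383]
ee_rot: [-0.064, 0.998, -0.0, 0.0]
force: [-2.8, -0.5, -0.0]
finger_gap: 0.0009
finger_force: 1.3
```

Call:
{"op": "drive_tool", "data": {"rows": [0,0,0,-0.0003,0,0,0,0,0,0,-0.0003,0,0,0]}}

```text
clock: 16.65
eef_pos: [0.5404, -0.1582, 0.0383]
ee_rot: [-0.064, 0.998, -0.0, 0.0]
force: [-1.8, -0.9, -0.4]
finger_gap: 0.0005
finger_force: 1.2
```

Call:
{"op": "drive_tool", "data": {"rows": [0,0,0,-0.0003,0,0,0,0,0,0,-0.0002,0,0,0]}}

```text
clock: 16.85
eef_pos: [0.5409, -0.1581, 0.0383]
ee_rot: [-0.064, 0.998, -0.0, 0.0]
force: [-2.7, -1.8, 1.3]
finger_gap: 0.0005
finger_force: 1.1
```

Call:
{"op": "drive_tool", "data": {"rows": [0,0,0,-0.0003,0,0,0,0,0,0,-0.0003,0,0,0]}}

```text
clock: 17.05
eef_pos: [0.5415, -0.158, 0.0383]
ee_rot: [-0.064, 0.998, -0.0, 0.0]
force: [-1.7, -0.4, 1.2]
finger_gap: 0.0001
finger_force: 1.1
```

Call:
{"op": "drive_tool", "data": {"rows": [0,0,0,-0.0003,0,0,0,0,0,0,-0.0002,0,0,0]}}

```text
clock: 17.25
eef_pos: [0.542, -0.1579, 0.0383]
ee_rot: [-0.064, 0.998, -0.0, 0.0]
force: [-0.9, -0.2, 0.3]
finger_gap: 0.0006
finger_force: 1.0
```

Call:
{"op": "drive_tool", "data": {"rows": [0,0,0,-0.0003,0,0,0,0,0,0,-0.0003,0,0,0]}}

```text
clock: 17.45
eef_pos: [0.5426, -0.1579, 0.0383]
ee_rot: [-0.064, 0.998, -0.0, 0.0]
force: [-1.4, -0.4, 0.5]
finger_gap: 0.0006
finger_force: 0.9
```

Call:
{"op": "drive_tool", "data": {"rows": [0,0,0,-0.0003,0,0,0,0,0,0,-0.0002,0,0,0]}}

```text
clock: 17.65
eef_pos: [0.5431, -0.1578, 0.0383]
ee_rot: [-0.064, 0.998, -0.0, 0.0]
force: [-1.4, 0.1, 0.2]
finger_gap: 0.0004
finger_force: 0.7
```

Call:
{"op": "drive_tool", "data": {"rows": [0,0,0,-0.0003,0,0,0,0,0,0,-0.0003,0,0,0]}}

```text
clock: 17.85
eef_pos: [0.5437, -0.1577, 0.0383]
ee_rot: [-0.064, 0.998, -0.0, 0.0]
force: [-0.6, 0.4, -0.0]
finger_gap: 0.0008
finger_force: 0.6
```

Call:
{"op": "drive_tool", "data": {"rows": [0,0,0,-0.0003,0,0,0,0,0,0,-0.0002,0,0,0]}}

```text
clock: 18.05
eef_pos: [0.5442, -0.1577, 0.0383]
ee_rot: [-0.064, 0.998, -0.0, 0.0]
force: [-0.9, -1.3, 0.7]
finger_gap: 0.0004
finger_force: 0.6
```

Call:
{"op": "drive_tool", "data": {"rows": [0,0,0,-0.0003,0,0,0,0,0,0,-0.0003,0,0,0]}}

```text
clock: 18.25
eef_pos: [0.5448, -0.1576, 0.0383]
ee_rot: [-0.064, 0.998, -0.0, 0.0]
force: [-0.8, -1.5, -0.2]
finger_gap: 0.0005
finger_force: 0.5
```

Call:
{"op": "drive_tool", "data": {"rows": [0,0,0,-0.0003,0,0,0,0,0,0,-0.0002,0,0,0]}}

```text
clock: 18.45
eef_pos: [0.5452, -0.1575, 0.0382]
ee_rot: [-0.064, 0.998, -0.0, 0.0]
force: [-1.2, -0.2, -0.4]
finger_gap: 0.0002
finger_force: 0.4
```

Call:
{"op": "drive_tool", "data": {"rows": [0,0,0,-0.0003,0,0,0,0,0,0,0,0,0,0]}}

```text
clock: 18.65
eef_pos: [0.5455, -0.1575, 0.0383]
ee_rot: [-0.064, 0.998, -0.0, 0.0]
force: [-1.0, 0.2, -0.3]
finger_gap: 0.0005
finger_force: 0.3
```

Call:
{"op": "drive_tool", "data": {"rows": [0,0,0,-0.0003,0,0,0,0,0,0,0,0,0,0]}}

```text
clock: 18.85
eef_pos: [0.5457, -0.1575, 0.0382]
ee_rot: [-0.064, 0.998, -0.0, -0.0]
force: [-1.5, -1.0, 0.5]
finger_gap: 0.0006
finger_force: 0.8
```

Call:
{"op": "drive_tool", "data": {"rows": [0,0,0,-0.0002,0,0,0,0,0,0,0,0,0,0]}}

```text
clock: 19.05
eef_pos: [0.5458, -0.1574, 0.0382]
ee_rot: [-0.064, 0.998, 0.0, -0.0]
force: [-2.7, -0.4, 0.2]
finger_gap: 0.0004
finger_force: 1.4
```

Call:
{"op": "drive_tool", "data": {"rows": [0,0,0,-0.0001,0,0,0,0,0,0,0,0,0,0]}}

```text
clock: 19.25
eef_pos: [0.5459, -0.1574, 0.0382]
ee_rot: [-0.064, 0.998, 0.0, -0.0]
force: [-4.1, -1.1, 0.4]
finger_gap: 0.0006
finger_force: 1.9
```

```bash
python3 to.py
```

```text
t 19.25 tcp [ 545.9 -157.4   38.2] jig [-32.3   0.3] toolx [-0.992 -0.127  0.   ] z [-0.  0. -1.] yawerr 0.0
F jig [-4.23 -0.61  0.39] gap 0.6 ff 1.9
```

The force has risen to about 4 N and the motion has stalled, so the blank is on the end stop. I back straight off along the push line, then rise clear.

Call:
{"op": "drive_tool", "data": {"rows": [0,0,0,0.0005,0,0,0,0,0,0,0.001,0,0,0,0,0,0,0.003,0,0,0,0,0,0,0.02,0,0,0,0,0,0,0.04,0,0,0,0,0,0,0.04,0,0,0,0,0,0,0.02,0,-0.02,0,0,0,0,0,0,-0.04,0,0,0,0,0,0,-0.04,0,0,0,0,0,0,0,0]}}

```text
clock: 20.25
eef_pos: [0.4245, -0.1742, 0.1431]
ee_rot: [-0.064, 0.998, -0.002, 0.004]
force: [-0.1, 0.1, -1.6]
finger_gap: 0.0003
finger_force: 0.0
```

```bash
python3 to.py
python3 - <<'E'
from h import *
p=ctrl.capture("side");a=cv2.resize(p["pixels"][205:285,210:300,::-1],None,fx=5,fy=5,interpolation=cv2.INTER_CUBIC)
q=ctrl.capture("top");b=cv2.resize(q["pixels"][155:235,270:335,::-1],None,fx=5,fy=5,interpolation=cv2.INTER_CUBIC)
cv2.imwrite("pics/s5.png",np.hstack([a,b]))
E
```

```text
t 20.25 tcp [ 424.5 -174.2  143.1] jig [-154.9   -0.9] toolx [-0.992 -0.127 -0.007] z [ 0.008 -0.004 -1.   ] yawerr -0.0
F jig [-0.13  0.14 -1.58] gap 0.3 ff 0.0
```

View pics/s5.png

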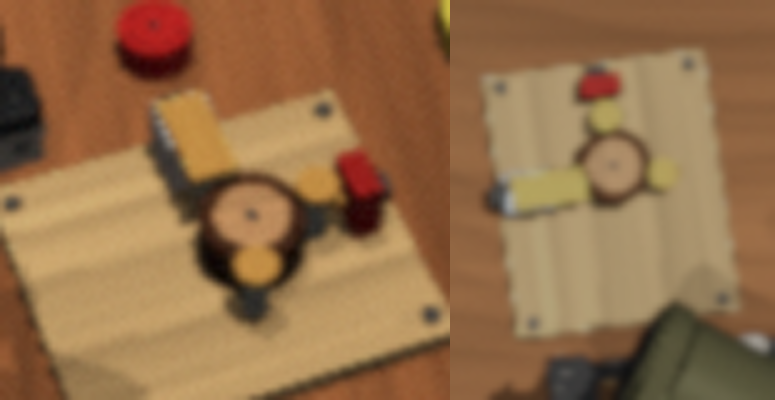

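The blank lies flat in the nest, with its top centre at (250,215) in the side crop and (612,165) in the top crop. All three caps overlap its rim and the arm is clear, so I hand in.

```bash
python3 -c "
from bench import ctrl; print(ctrl.hand_in())"
```

```text
the job is handed in; nothing more can be done
None
```

The job is handed in: the blank was pushed through to the end stop (about 12 N at most, 4 N at the stop), then released flat in the nest, touching both pins and the sprung nose as far as the pictures show, with nothing else on the bench touched.

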